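# Clear a rejected sleeve and zero the probe on the setting block

### The job

The brass sleeve on the steel setting block has failed inspection: drop it into the red reject box. Then take the blue spring-tipped probe out of its grey holder and, to zero it, hold it upright with its tip on the black spot in the middle of the block, pressing gently so that the spring tip is about half pushed in. Finish while still holding the probe there, and leave the steel sleeve, the cup and the screwdriver alone.

Things in the scene. Friction and masses are not known exactly. Their poses are not given: they have to be found in the camera images.
- stand: Setting stand, fixed: a pale stone base 170 x 130 x 30 mm with a steel setting block 80 x 80 x 25 mm on it, the block's centre 20 mm from the base's centre along the base's own +x. Origin: centre of the base's underside, on the table; z up. The block's level top face is 55 mm above the table.
- zero_spot (a point): Centre of the black spot, 12 mm across inside a thin yellow ring 23 mm across, in the middle of the setting block's level top face, 55 mm above the table. The brass sleeve stands over it at the start.
- sleeve: The rejected sleeve: a brass tube 36 mm outside, 24 mm inside, 45 mm high, about 0.2 kg, standing on the setting block over the spot (its axis up to about 10 mm off the spot's centre). Origin: centre of its underside; z along its axis.
- sleeve_center (a point): Middle of the brass sleeve, on its axis, 22.5 mm from either end.
- reject_box: Red open reject box, fixed on the table, 170 (x) x 150 (y) x 70 mm high outside, walls and floor 5 mm. Origin: centre of its underside, on the table; z up.
- holder: Grey holder block, fixed, 80 x 80 x 60 mm high, with a vertical through hole 21 mm across in its middle, in which the probe hangs by its collar. Origin: centre of its underside, on the table.
- probe: Probe, about 0.15 kg, upright, hanging in its holder. Origin: on its axis, at the collar's underside (60 mm above the table at the start); z up. Upward: dark collar 38 mm across to 8 mm, round blue grip 25 mm across from 8 to 75 mm: grasp there. Downward: nose 16 mm across to 30 mm, then steel spring tip 6 mm across, ending at 50 mm when fully out. Draw it straight up, over 50 mm.
- probe_tip (a point): The very end of the probe's spring tip (moves with the tip).
- plunger (a joint): How far the probe's spring tip is pushed in: 0 = fully out (50 mm below the probe's origin), 0.014 m = fully in. Spring of 600 N/m without preload: half in is 7 mm and about 4 N.
- good_sleeve: Bystander: a steel sleeve of the same size as the brass one (36 mm outside, 45 mm high), standing on the table beyond the work. Origin: centre of its underside.
- cup: Bystander: white ceramic cup, 76 mm across, 60 mm high, standing on the table beyond the work. Origin: centre of its underside.
- driver: Bystander: screwdriver with red handle, 160 mm long, lying on the table beyond the work. Origin: its middle, at table level; x along it, towards the blade.
Mind the look-alikes: they are no part of the job. Of the things like the sleeve, leave any that is orange, pink or purple; of the rest the smaller one is meant.

How it is judged:
On the way, in this order (a step that is already met when the one before it is completed fails the run):
1. the brass sleeve lies released and at rest in the reject box (x of sleeve_center in the frame of reject_box between -0.08 and 0.08 m and y of sleeve_center in the frame of reject_box between -0.07 and 0.07 m and z of sleeve_center in the frame of reject_box below 0.06 m and contact force between sleeve and the fingers below 0.1 N and linear speed of sleeve below 0.05 m/s), for 0.2 s.
2. the probe, in the gripper, has been drawn clear of its holder (z of probe_tip in the frame of holder above 0.062 m and contact force between probe and the fingers above 1 N), for 0.1 s.
At the end, for the whole second after the job is handed in: Brass sleeve at rest in the reject box, released; probe gripped, still, upright within 7 deg, tip on the block within 6 mm of the spot centre, spring tip 3 to 11 mm in (1 to 10 N), touching only gripper and block; steel sleeve, cup, screwdriver within 20 mm of their starts (all of step 1 and contact force between probe and the fingers above 1 N and horizontal distance between probe_tip and zero_spot below 0.006 m and z of probe_tip in the frame of stand between 0.052 and 0.058 m and angle between probe's own z axis and vertical below 0.12 rad and value of joint plunger between 0.003 and 0.011 m and contact force between probe and stand between 1 and 10 N and linear speed of probe below 0.02 m/s and contact force between probe and holder below 0.05 N and contact force between probe and reject_box below 0.05 N and contact force between probe and sleeve below 0.05 N and distance of each of good_sleeve, cup, driver from where it was at the start of the episode below 0.02 m); the arm keeps its last pose, push and grip.
It fails at once if the steel sleeve is moved by more than 20 mm (distance of good_sleeve from where it was at the start of the episode above 0.02 m).
It fails at once if the cup is moved by more than 20 mm (distance of cup from where it was at the start of the episode above 0.02 m).
It fails at once if the screwdriver is moved by more than 20 mm (distance of driver from where it was at the start of the episode above 0.02 m).
It fails at once if the probe is pushed hard (over 20 N) onto the setting stand (contact force between probe and stand above 20 N).
It also fails if it takes over 64 s, if anything falls off the work surface, if the arm or the gripper's body presses on something with over 40 N, if the wrist force passes 120 N, or if a joint passes its speed limit or range.

### The arm

A 6-joint arm with a two-finger parallel gripper is mounted at the origin on the work surface. World frame = base frame: x ahead of the robot, y to its left, z up, the work surface at z = 0. Lengths are in m, angles in rad, forces in N, time in s.
With the tool pointing down it reaches from about 0.25 to 0.8 m from the base axis. Payload 3.9 kg.
Tool frame: the origin (TCP) lies between the finger pads; the fingertips stand 19 mm ahead of it and the grasp point (between the pads) is the TCP; z points along the fingers, y is the direction in which the jaws open and shut (so a half turn about z gives the same grasp; the last joint's range is limited). The gripper opens to 85 mm and grips with 20 to 120 N. Pads are 22 mm wide; open, the fingers measure 114 mm over their backs; the gripper's body (76 mm by 85 mm) begins 54 mm behind the grasp point. The pads swing forward as they close: fully open they stand 13 mm farther back than shut.
Start: joints at [1.123, 0.26, -0.138, 1.173, 0, 1.571], TCP at [0.227, 0.473, 0.25] pointing down, gripper open.
Joint ranges: [-2.78, 2.78], [-0.83, 1.72], [-1.28, 1.37], [-1.9, 2.12], [-1.57, 1.48], [-3.14, 3.14]. Speed limits (rad/s): [2.57, 2.57, 3.14, 3.14, 3.14, 3.14].

### API

Orientations are given as a rotation vector (axis times angle).
In Python, from bench import get_state, grab_frame, finish_job, boxes_of, trace, tip_of gives the robot as it stands.
- The arm moves only by the tool play_rows, never from a script. Its argument "series" is a list of rows, each a list of 6 numbers: the shift along the tool's x, y, z in mm, then the turn, a rotation vector about the tool's x, y, z in rad. In form: [[tx, ty, tz, wx, wy, wz], ...]. A call has 1 to 8 rows; each row shifts and turns the commanded pose from where the row before left it, along the tool's axes as they then stand; what a row does not reach is not made up. A row lasts 1/10 s, in which the tool goes at most 50 mm and 8.59 degrees, less where a joint would pass 70% of its speed; a pose out of reach is approached as far as the arm can. A call with a gripper value outside its range is refused whole. "claw" is the opening, from -1 (shut) to 1 (fully open), so that 0 is half open, set as the call begins (left out, the last holds). The fingers move at their own pace and stop on an object; "grip_force" is the grip in N (left out, the last holds). Time passes only in rows, so rows that do not move let the fingers close. It gives the time, the measured TCP pose, the force and the opening at its end, in the units of the state.
- get_state(): the state, without advancing time (a new reading comes with each control period).
- grab_frame(name): name is "scene" or "side" or "wrist"; returns a dict with "color" (480x640x3 uint8, red, green, blue), "depth" (480x640 float32, m along the optical axis (not along the pixel's ray), 0 where there is no reading), "fx", "fy", "cx", "cy" (pixels), "origin" and "attitude" of the camera in the world; the wrist camera has in their place "hand_eye" (4x4, takes a point from camera to tool coordinates, whose origin is the TCP and whose axes are the flange's). Camera axes: x right, y up, looking along -z (the intrinsics and any distortion apply to the point x, -y, -z); pixel columns grow to the right and rows downward; lengths in m; the calibration is good to about 2 mm. The wrist camera is an equidistant fisheye: a pixel r from the principal point sees the ray r / f radians off the axis. A picture is of the moment at which its call begins: read the wrist's pose just before it.
- finish_job(): hands the job in, once; it reports no verdict.
Trained networks look in the newest picture that a camera, given by its name, has taken for a name from the list of things; names that differ only in an ending like _2 or _b are one class to them, and where a whole thing is asked for, a point or a joint stands for the part that bears it (a point fixed in the world has none). Each returns a list of dicts, best first, with "conf" (0 to 1); they miss things now and then, are a little off and sometimes report something else, mostly with a low value. They report only what shows in the picture. A call takes as long as a camera call. They do not tell look-alikes from the thing itself.
- boxes_of(camera, query): "uv" ([column, row] in pixels, amid what is visible of it).
- trace(camera, query): "mask" (480x640 bool, what is visible of it) and "uv" ([column, row] in pixels, amid what is visible of it).
- tip_of(camera, query): "uv" ([column, row] in pixels: a listed point, or the origin of a listed thing).
The state is a dict: "time_s": time; "joints": joint angles; "dq": joint speeds; "tau": joint torques, N m; "tool_pos": TCP position; "orientation": TCP orientation; "force": force on the tool from outside, world axes, zero at the start; "moment": the same for the moment, N m; "grip_width": opening from 0.0 (shut) to 1.0 (fully open).
Only numpy, scipy, OpenCV 4.12 (cv2) and the standard library are available. Lean on these libraries where they do the work, as an engineer would, in place of code of your own. Each camera call takes 0.05 s, during which the arm holds its last target.

## Working session

There is one attempt and no reset: what is moved stays moved. The work goes in short steps, Python scripts to look and compute and a tool call to move; the robot and the scene stay as the last step left them, time stands still between calls to the robot, and variables do not carry over. Pictures are saved under pics/ and viewed, and the job is handed in when it is done.

Besides the shell and the picture viewer there is one more tool, called after "Call:" in YAML: its name, and indented under it one key for each argument. play_rows: Moves the arm, as the interface text tells. Its arguments: {"type":"object","properties":{"series":{"type":"array"},"claw":{"type":"number"},"grip_force":{"type":"number"}},"required":["series"]}

```bash
ls; mkdir -p pics
python3 - <<'E'
from bench import *
import cv2,numpy as np
s=get_state();print(s)
for n in ["scene","side","wrist"]:
    f=grab_frame(n);cv2.imwrite(f"pics/{n}0.png",f["color"][:,:,::-1]);np.savez(f"pics/{n}0.npz",**f)
    print(n,{k:v for k,v in f.items() if k not in("color","depth")})
    for q in ["sleeve","reject_box","holder","probe","stand","good_sleeve","cup","driver"]:
        print(q,[(b["uv"],round(b["conf"],2)) for b in boxes_of(n,q)])
E
```

```text
pics
{'time_s': 0.0, 'joints': array([ 1.12299954e+00,  2.60717490e-01, -1.39422589e-01,  1.17268061e+00,
       -1.65025181e-05,  1.57078545e+00]), 'dq': array([ 0.00130531,  0.00221776,  0.00134969, -0.00059027,  0.00140531,
       -0.00088467]), 'tau': array([ 2.35799896e-03, -4.05684042e+01,  2.53919613e+01,  1.88595860e-02,
        3.01008740e-04, -8.03510112e-07]), 'tool_pos': array([0.22703286, 0.47263822, 0.24942706]), 'orientation': array([-0.69742206, -3.062756  ,  0.00310581]), 'force': array([ 0.06818124, -0.11875176, -0.18856774]), 'moment': array([-0.06308685, -0.05528607,  0.01402195]), 'grip_width': 0.9975928919500294}
scene {'fx': 461.37853213584873, 'fy': 461.37853213584873, 'cx': 322.97244468595426, 'cy': 233.7310332238652, 'origin': array([ 1.14967523, -0.53695482,  0.69500322]), 'attitude': array([0.85475789, 0.36082096, 0.75280585])}
sleeve [([249.1, 255.7], 0.95), ([325.6, 285.0], 0.94), ([298.8, 221.8], 0.87), ([363.3, 251.6], 0.63), ([344.6, 206.7], 0.57)]
reject_box [([171.3, 284.2], 0.75)]
holder [([369.5, 180.6], 0.58)]
probe [([372.1, 157.9], 0.7)]
stand 
[... 728 characters left out ...]
([423.2, 364.5], 0.67), ([249.8, 260.8], 0.21)]
wrist {'fx': 371.64829954431775, 'fy': 371.64829954431775, 'cx': 323.8935652588735, 'cy': 242.73089053626168, 'hand_eye': array([[ 2.50177557e-04,  9.63131532e-01,  2.69030833e-01,
         6.85462048e-02],
       [ 9.99999811e-01, -3.91905569e-04,  4.73102284e-04,
        -2.24628084e-04],
       [ 5.61094409e-04,  2.69030664e-01, -9.63131449e-01,
        -1.23597903e-01],
       [ 0.00000000e+00,  0.00000000e+00,  0.00000000e+00,
         1.00000000e+00]])}
sleeve [([127.8, 456.4], 0.61)]
reject_box [([2.3, 445.4], 0.5)]
holder [([298.3, 395.9], 0.71)]
probe [([1.0, 446.3], 0.45)]
stand []
good_sleeve [([127.2, 458.9], 0.72)]
cup []
driver []
```

View pics/scene0.png

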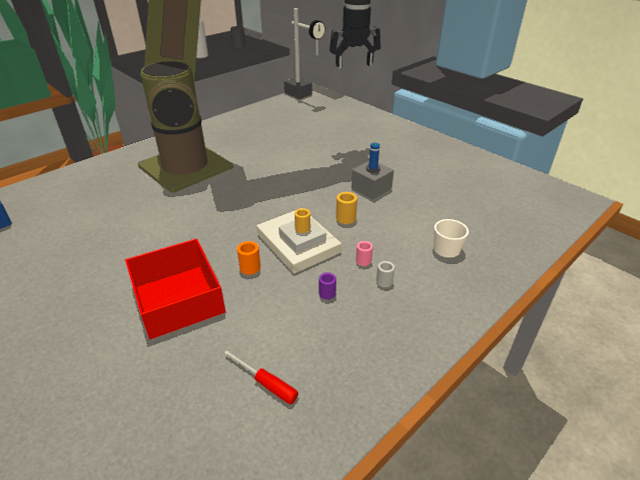

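View pics/side0.png

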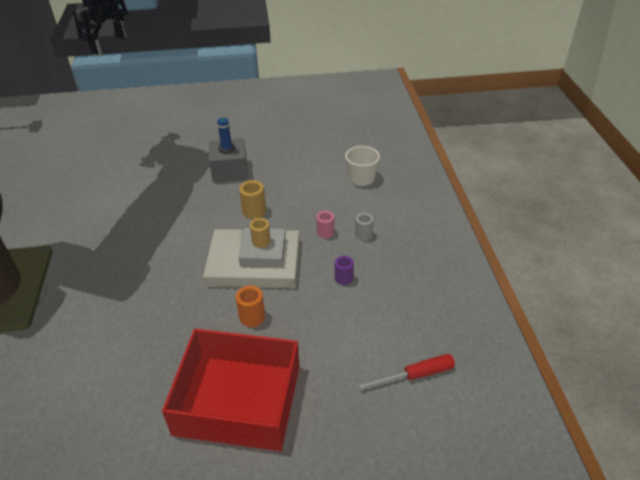

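Run:
```python
import cv2
a=cv2.imread("pics/scene0.png")[170:330,220:420];b=cv2.imread("pics/side0.png")[170:330,200:400]
cv2.imwrite("pics/crop0.png",cv2.resize(cv2.hconcat([a,b]),(800,320),interpolation=cv2.INTER_CUBIC))
```

```text
(no output)
```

View pics/crop0.png

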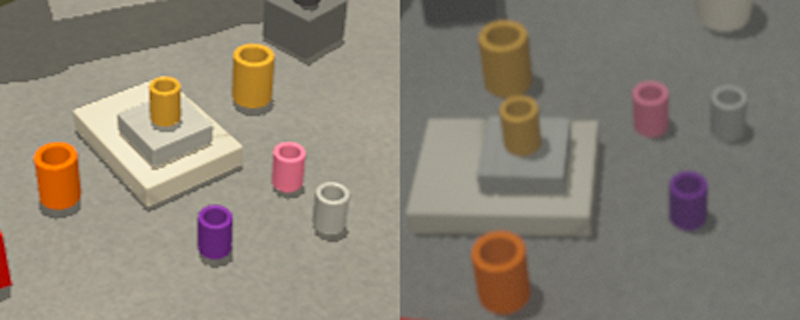

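Sleeve candidates in the scene picture:
- (302,221): small brass sleeve on the block
- (346,208): larger brass sleeve on the table
- (249,257): orange
- (364,253): pink
- (327,286): purple
- (386,273): steel

The crop confirms that the small brass sleeve on the block at (302,221) is the one to move. The red box is at (172,285), and the blue probe in its grey holder is at (373,165).

```bash
cat > h.py <<'E'
import numpy as np,cv2
from scipy.spatial.transform import Rotation as R
def cloud(f):
    d=f["depth"];v,u=np.mgrid[:480,:640]
    P=np.stack([(u-f["cx"])/f["fx"]*d,-(v-f["cy"])/f["fy"]*d,-d],-1)
    W=P@R.from_rotvec(f["attitude"]).as_matrix().T+f["origin"]
    W[d==0]=np.nan
    return W
def proj(f,X):
    c=(np.atleast_2d(X)-f["origin"])@R.from_rotvec(f["attitude"]).as_matrix()
    return np.c_[f["cx"]+f["fx"]*c[:,0]/-c[:,2],f["cy"]-f["fy"]*c[:,1]/-c[:,2]]
def circ(x,y):
    A=np.c_[2*x,2*y,np.ones_like(x)];s=np.linalg.lstsq(A,x*x+y*y,rcond=None)[0]
    return s[0],s[1],np.sqrt(s[2]+s[0]**2+s[1]**2)
E
python3 - <<'E'
from h import *
for n,bl in (("scene",{"sleeve":(285,200,320,240),"block":(270,205,340,260),"holder":(345,135,400,200),"box":(115,230,235,340),"big":(330,185,362,228),"orange":(232,235,266,280)}),("side",{"sleeve":(245,212,275,252),"block":(230,222,295,275),"holder":(200,110,255,190),"box":(160,320,310,450),"big":(235,175,270,222),"orange":(230,280,270,330)})):
    f=dict(np.load(f"pics/{n}0.npz"));W=cloud(f);C=f["color"].astype(int)
    print(n,"table z",np.nanmedian(W[350:380,320:340,2]))
    hsv=cv2.cvtColor(f["color"],cv2.COLOR_RGB2HSV)
    for k,(a,b,c,d) in bl.items():
        w=W[b:d,a:c].reshape(-1,3);h=hsv[b:d,a:c].reshape(-1,3)
        ok=~np.isnan(w[:,2])
        if k in("sleeve","big","orange"): ok&=(h[:,1]>120)&(w[:,2]>0.01)
        if k=="block": ok&=(abs(w[:,2]-.055)<.004)&(h[:,1]<60)
        if k=="box": ok&=(h[:,1]>150)&(w[:,2]>0.06)
        if k=="holder":
            p=w[ok&(h[:,0]>90)&(h[:,0]<130)&(h[:,1]>120)];print("probe",len(p),np.nanpercentile(p,[1,50,99],axis=0).round(4).tolist(),"circ",circ(p[:,0],p[:,1]))
            ok&=(abs(w[:,2]-.06)<.004)
        w=w[ok];print(k,len(w),np.percentile(w,[1,50,99],axis=0).round(4).tolist(), end=" ")
        if k in("sleeve","big","orange"):
            zt=np.percentile(w[:,2],98);t=w[w[:,2]>zt-.006];print("circ body",np.round(circ(w[w[:,2]<zt-.008][:,0],w[w[:,2]<zt-.008][:,1]),4),"top",np.round(circ(t[:,0],t[:,1]),4))
        else:
            r=cv2.minAreaRect((w[:,:2]*1000).astype(np.float32));print(r)
E
```

```text
scene table z 0.001062882194868331
sleeve 347 [[0.5037, -0.0131, 0.0578], [0.5278, -0.0004, 0.088], [0.5358, 0.0203, 0.1029]] circ body [0.5196 0.0035 0.0152] top [0.5192 0.0041 0.0149]
block 583 [[0.4768, -0.0419, 0.0514], [0.5351, -0.0127, 0.0563], [0.5629, 0.0408, 0.0587]] ((520.2247924804688, 2.1635475158691406), (81.6363754272461, 82.2295913696289), 80.1345443725586)
probe 185 [[0.451, 0.2983, 0.0706], [0.4647, 0.3059, 0.1043], [0.4705, 0.3212, 0.1374]] circ (np.float64(0.46011393846499005), np.float64(0.3102682565296107), np.float64(0.00894472830050591))
holder 403 [[0.4178, 0.1729, 0.0564], [0.4734, 0.2955, 0.0612], [0.5116, 0.3523, 0.0638]] ((467.0981140136719, 258.72900390625), (91.26619720458984, 197.99769592285156), 9.717302322387695)
box 1189 [[0.3641, -0.3824, 0.0604], [0.5009, -0.294, 0.0691], [0.5616, -0.2018, 0.0736]] ((462.3970642089844, -290.7657775878906), (149.16921997070312, 172.94906616210938), 74.1216812133789)
big 535 [[0.4861, 0.1335, 0.0109], [0.5184, 0.1492, 0.0501], [0.5327, 0.1819, 0.0681]] circ body [0.5092 0.1575 0.0219] top [0.5081 0.1586 0.0218]
orang
[... 713 characters left out ...]
081261866312))
holder 645 [[0.4191, 0.1709, 0.0563], [0.4657, 0.2955, 0.0599], [0.5119, 0.352, 0.0637]] ((463.57666015625, 259.5560607910156), (84.61744689941406, 194.86634826660156), 6.086860656738281)
box 2067 [[0.3653, -0.3847, 0.0602], [0.4598, -0.3135, 0.0686], [0.5585, -0.2025, 0.0728]] ((462.3680419921875, -292.3872375488281), (151.66799926757812, 169.86106872558594), 73.90987396240234)
big 772 [[0.4849, 0.014, 0.0113], [0.5085, 0.1403, 0.051], [0.5302, 0.1815, 0.1006]] circ body [0.5075 0.1556 0.0218] top [0.5194 0.0115 0.0089]
orange 899 [[0.4699, -0.1534, 0.0107], [0.4912, -0.1431, 0.0451], [0.5131, -0.1093, 0.0612]] circ body [ 0.4912 -0.1331  0.0197] top [ 0.4911 -0.1306  0.0197]
```

View pics/wrist0.png

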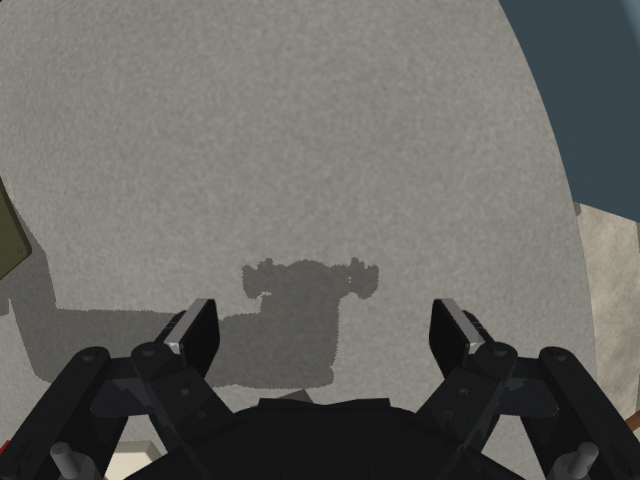

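Call:
play_rows:
  series:
    - [-33, -21, 0, 0, 0, 0]
    - [-33, -21, 0, 0, 0, 0]
    - [-33, -21, 0, 0, 0, 0]
    - [-33, -21, 0, 0, 0, 0]
    - [-33, -21, 0, 0, 0, 0]
    - [-33, -21, 0, 0, 0, 0]
    - [-33, -21, 0, 0, 0, 0]
  claw: 1

```text
time_s: 2.05
tool_pos: [0.3726, 0.2394, 0.2505]
orientation: [0.697, 3.063, 0.001]
force: [0.9, 1.0, -0.5]
grip_width: 1.0
```

Call:
play_rows:
  series:
    - [-33, -21, 0, 0, 0, 0]
    - [-33, -21, 0, 0, 0, 0]
    - [-33, -21, 0, 0, 0, 0]
    - [-33, -21, 0, 0, 0, 0]
    - [-33, -21, 0, 0, 0, 0]
    - [-33, -21, 0, 0, 0, 0]
    - [-5, -3, 0, 0, 0, 0]
    - [0, 0, 0, 0, 0, 0]

```text
time_s: 2.85
tool_pos: [0.4994, 0.0356, 0.2501]
orientation: [-0.701, -3.062, -0.0]
force: [0.5, 0.1, 1.0]
grip_width: 0.999
```

```bash
cat >> h.py <<'E'
def wcloud(f,s):
    d=f["depth"];v,u=np.mgrid[:480,:640]
    x=u-f["cx"];y=v-f["cy"];r=np.hypot(x,y);th=r/f["fx"];k=np.where(r>0,np.tan(th)/np.maximum(r,1e-9),0)
    P=np.stack([x*k*d,-y*k*d,-d,np.ones_like(d)],-1)@f["hand_eye"].T
    W=P[...,:3]@R.from_rotvec(s["orientation"]).as_matrix().T+s["tool_pos"]
    W[d==0]=np.nan
    return W
def wproj(f,s,X):
    X=np.atleast_2d(X);t=(X-s["tool_pos"])@R.from_rotvec(s["orientation"]).as_matrix()
    M=np.linalg.inv(f["hand_eye"]);c=t@M[:3,:3].T+M[:3,3]
    a,b=c[:,0],-c[:,1];h=np.hypot(a,b);th=np.arctan2(h,-c[:,2])
    return np.c_[f["cx"]+f["fx"]*th*a/h,f["cy"]+f["fx"]*th*b/h]
def totool(s,d): return (R.from_rotvec(s["orientation"]).as_matrix().T@np.asarray(d)*1000).round(1)
E
python3 - <<'E'
from h import *;from bench import *
s=get_state();f=grab_frame("wrist");cv2.imwrite("pics/wrist1.png",f["color"][:,:,::-1]);np.savez("pics/wrist1.npz",**f,**s)
print(s["joints"].round(3),s["tool_pos"],s["orientation"],s["force"])
print(wproj(f,s,[[.519,.003,.1]]))
W=wcloud(f,s);hsv=cv2.cvtColor(f["color"],cv2.COLOR_RGB2HSV)
m=(hsv[...,1]>120)&(W[...,2]>.06)&(W[...,2]<.12)
w=W[m];print(len(w),np.percentile(w,[1,50,99],axis=0))
t=w[w[:,2]>.096];print(circ(t[:,0],t[:,1]),cv2.minEnclosingCircle((t[:,:2]*1000).astype(np.float32)))
b=W[(abs(W[...,2]-.055)<.004)&(hsv[...,1]<60)];print(cv2.minAreaRect((b[:,:2]*1000).astype(np.float32)))
E
```

```text
[ 0.071  0.219 -0.194  1.158  0.     0.521] [0.49940177 0.03562262 0.25009048] [-7.01205114e-01 -3.06189146e+00 -2.52387638e-04] [0.50120788 0.09409258 0.95575641]
[[297.77967476 272.18477414]]
6445 [[ 0.37139268 -0.37739694  0.06025342]
 [ 0.49336404  0.00409732  0.06937117]
 [ 0.53209703  0.30774756  0.11709582]]
(np.float64(0.48406827132975866), np.float64(0.15336446021914968), np.float64(0.1518878653104003)) ((483.4588623046875, 149.98626708984375), 165.58096313476562)
((512.0887451171875, 175.7866973876953), (475.9048156738281, 359.60113525390625), 53.21513748168945)
```

View pics/wrist1.png

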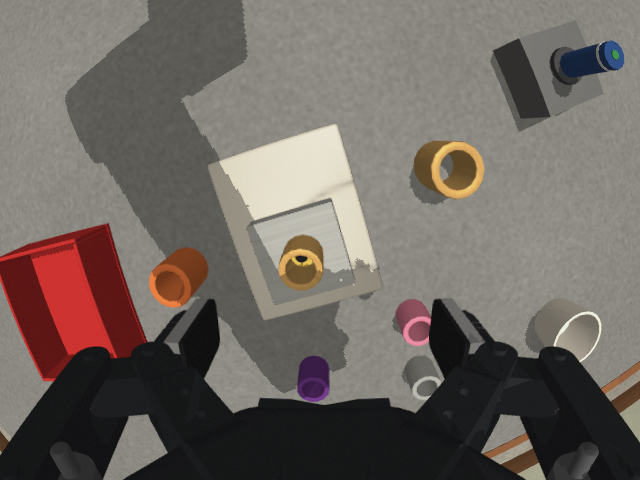

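The wrist view shows the brass sleeve on the block at about (301,263). The projected estimate (298,272) lands on its top rim. The probe is at (605,57) and the box is on the left.

Run:
```python
from h import *
z=dict(np.load("pics/wrist1.npz"));f=s=z
W=wcloud(f,s);hsv=cv2.cvtColor(f["color"],cv2.COLOR_RGB2HSV)
w=W[225:300,270:335].reshape(-1,3);h=hsv[225:300,270:335].reshape(-1,3)
t=w[(h[:,1]>120)&(w[:,2]>.094)&(w[:,2]<.108)];print(len(t),np.median(t,0),circ(t[:,0],t[:,1]),cv2.minEnclosingCircle((t[:,:2]*1000).astype(np.float32)))
c=np.array(cv2.minEnclosingCircle((t[:,:2]*1000).astype(np.float32))[0])/1000
m=np.zeros((480,640),bool);m[195:310,240:370]=1
b=W[m&(abs(W[...,2]-.055)<.005)&(hsv[...,1]<70)];print(len(b),np.median(b[:,2]),cv2.minAreaRect((b[:,:2]*1000).astype(np.float32)))
print(totool(s,[c[0]-s["tool_pos"][0],c[1]-s["tool_pos"][1],.082-s["tool_pos"][2]]))
```

```text
922 [0.51655469 0.00636051 0.09964561] (np.float64(0.5172290838199183), np.float64(0.006102644797403856), np.float64(0.014795390392807068)) ((517.4357299804688, 5.751219272613525), 17.74571418762207)
5448 0.05500921719576879 ((519.338134765625, 2.6553955078125), (80.97854614257812, 80.69953155517578), 80.8116226196289)
[-29.3 -19.1 168.1]
```

Call:
play_rows:
  series:
    - [-15, -10, 25, 0, 0, 0]
    - [-15, -10, 25, 0, 0, 0]
    - [0, 0, 30, 0, 0, 0]
    - [0, 0, 30, 0, 0, 0]
    - [0, 0, 28, 0, 0, 0]
    - [0, 0, 20, 0, 0, 0]
    - [0, 0, 10, 0, 0, 0]
    - [0, 0, 0, 0, 0, 0]

```text
time_s: 3.7
tool_pos: [0.5158, 0.0066, 0.0813]
orientation: [-0.694, -3.061, 0.001]
force: [-0.4, -0.1, 0.1]
grip_width: 0.998
```

Call:
play_rows:
  series:
    - [0, 0, 0, 0, 0, 0]
    - [0, 0, 0, 0, 0, 0]
    - [0, 0, 0, 0, 0, 0]
    - [0, 0, 0, 0, 0, 0]
    - [0, 0, 0, 0, 0, 0]
    - [0, 0, 0, 0, 0, 0]
    - [0, 0, 0, 0, 0, 0]
    - [0, 0, 0, 0, 0, 0]
  claw: -1
  grip_force: 40

```text
time_s: 4.5
tool_pos: [0.5183, 0.0056, 0.0835]
orientation: [0.697, 3.061, 0.002]
force: [-0.8, 1.1, 5.6]
grip_width: 0.409
```

Call:
play_rows:
  series:
    - [0, 0, -10, 0, 0, 0]
    - [0, 0, -20, 0, 0, 0]
    - [0, 0, -30, 0, 0, 0]
    - [0, 0, -30, 0, 0, 0]
    - [0, 0, -30, 0, 0, 0]
    - [0, 0, -20, 0, 0, 0]
    - [0, 0, 0, 0, 0, 0]

```text
time_s: 5.2
tool_pos: [0.5193, 0.0054, 0.2256]
orientation: [0.697, 3.057, 0.002]
force: [0.5, 0.3, -1.0]
grip_width: 0.405
```

Run:
```python
from h import *;from bench import *
s=get_state();f=grab_frame("wrist");cv2.imwrite("pics/wrist2.png",f["color"][:,:,::-1]);np.savez("pics/wrist2.npz",**f,**s)
print(s["joints"].round(3),s["tool_pos"],s["orientation"],s["force"],s["grip_width"])
print(totool(s,np.array([.462,-.292,.16])-s["tool_pos"]))
```

```text
[ 0.01   0.258 -0.207  1.1   -0.     0.458] [0.51931328 0.00540357 0.22562119] [6.96527880e-01 3.05716029e+00 2.15951855e-03] [ 0.47163934  0.28558797 -0.99418243] 0.40496267948764025
[ -76.8 -293.1   65.3]
```

View pics/wrist2.png

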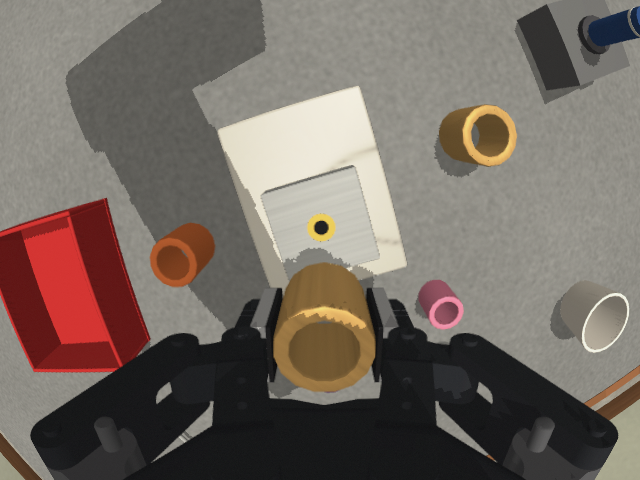

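The brass sleeve is held between the pads and the black spot is uncovered at (321,228). Next is the box.

Call:
play_rows:
  series:
    - [-4, -15, 0, 0, 0, 0]
    - [-8, -30, 0, 0, 0, 0]
    - [-9, -36, 0, 0, 0, 0]
    - [-9, -36, 0, 0, 0, 0]
    - [-9, -36, 0, 0, 0, 0]
    - [-9, -36, 0, 0, 0, 0]
    - [-9, -36, 0, 0, 0, 0]
    - [-9, -36, 0, 0, 0, 0]

```text
time_s: 6.05
tool_pos: [0.4616, -0.2599, 0.2203]
orientation: [-0.698, -3.059, -0.001]
force: [1.4, 0.0, -2.3]
grip_width: 0.405
```

Call:
play_rows:
  series:
    - [-7, -22, 0, 0, 0, 0]
    - [-4, -10, 10, 0, 0, 0]
    - [0, 0, 30, 0, 0, 0]
    - [0, 0, 40, 0, 0, 0]
    - [0, 0, 40, 0, 0, 0]
    - [0, 0, 30, 0, 0, 0]
    - [0, 0, 20, 0, 0, 0]
    - [0, 0, 5, 0, 0, 0]

```text
time_s: 6.85
tool_pos: [0.4565, -0.2894, 0.0432]
orientation: [-0.695, -3.056, -0.005]
force: [-0.2, 0.1, -1.6]
grip_width: 0.404
```

Call:
play_rows:
  series:
    - [0, 0, 0, 0, 0, 0]
    - [0, 0, 0, 0, 0, 0]
    - [0, 0, 0, 0, 0, 0]
    - [0, 0, 0, 0, 0, 0]
    - [0, 0, 0, 0, 0, 0]
  claw: 0.3

```text
time_s: 7.35
tool_pos: [0.4606, -0.2923, 0.0483]
orientation: [0.697, 3.061, -0.001]
force: [0.0, 0.8, -0.5]
grip_width: 0.648
```

Call:
play_rows:
  series:
    - [0, 0, -15, 0, 0, 0]
    - [0, 0, -25, 0, 0, 0]
    - [0, 0, -40, 0, 0, 0]
    - [0, 0, -40, 0, 0, 0]
    - [0, 0, -40, 0, 0, 0]
    - [0, 0, -30, 0, 0, 0]
    - [0, 0, 0, 0, 0, 0]

```text
time_s: 8.05
tool_pos: [0.4625, -0.2936, 0.2428]
orientation: [0.695, 3.054, -0.005]
force: [-0.0, -0.2, 0.1]
grip_width: 0.651
```

Run:
```python
from h import *;from bench import *
s=get_state();f=grab_frame("side");cv2.imwrite("pics/side3.png",f["color"][:,:,::-1]);np.savez("pics/side3.npz",**f)
g=grab_frame("scene");np.savez("pics/scene3.npz",**g);cv2.imwrite("pics/scene3.png",g["color"][:,:,::-1])
print(s["time_s"],s["joints"].round(3),s["tool_pos"],s["orientation"],s["force"],s["grip_width"])
z=dict(np.load("pics/wrist2.npz"));hit=wproj(z,z,[[.520,.002,.055]]);print("predicted spot",hit)
W=wcloud(z,z);print(np.nanmedian(W[224:233,317:326].reshape(-1,3),0))
for n,q in(("scene",g),("side",f)):
  print(n,proj(q,[.520,.002,.055]),[(b["uv"],b["conf"]) for b in tip_of(n,"zero_spot")])
```

```text
8.05 [-0.566  0.295 -0.109  1.157  0.    -0.118] [ 0.4624784  -0.29358867  0.24281461] [ 0.69546779  3.05364954 -0.00538716] [-0.03368745 -0.22686505  0.0527878 ] 0.6509184732532043
predicted spot [[320.37927022 227.92070745]]
[0.52000584 0.00251641 0.05581038]
scene [[301.62909047 229.75340024]] [([301.8, 227.9], 0.95)]
side [[261.6925239  242.63661393]] [([259.4, 242.6], 0.82)]
```

View pics/side3.png

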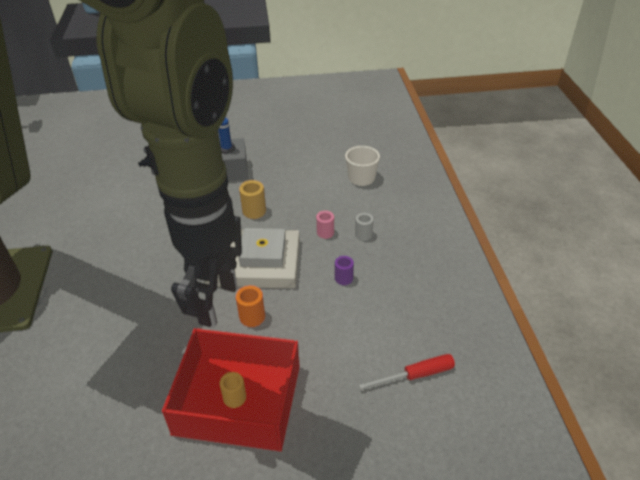

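The brass sleeve is standing in the red box at (233,390), released. The spot is visible at (261,243). Next is the probe.

Call:
play_rows:
  series:
    - [9, 18, 0, 0, 0, 0]
    - [17, 36, 0, 0, 0, 0]
    - [17, 36, 0, 0, 0, 0]
    - [17, 36, 0, 0, 0, 0]
    - [17, 36, 0, 0, 0, 0]
    - [17, 36, 0, 0, 0, 0]
    - [17, 36, 0, 0, 0, 0]
    - [17, 36, 0, 0, 0, 0]
  claw: 1

```text
time_s: 9.05
tool_pos: [0.4601, 0.0084, 0.2357]
orientation: [-0.697, -3.06, 0.001]
force: [0.1, -0.1, -0.2]
grip_width: 0.999
```

Call:
play_rows:
  series:
    - [17, 36, 0, 0, 0, 0]
    - [17, 36, 0, 0, 0, 0]
    - [17, 36, 0, 0, 0, 0]
    - [17, 36, 0, 0, 0, 0]
    - [9, 18, 0, 0, 0, 0]
    - [4, 9, 0, 0, 0, 0]
    - [0, 0, 0, 0, 0, 0]
    - [0, 0, 0, 0, 0, 0]

```text
time_s: 9.85
tool_pos: [0.462, 0.1951, 0.2366]
orientation: [-0.698, -3.062, 0.003]
force: [0.4, 0.9, -0.3]
grip_width: 0.999
```

Run:
```python
from h import *;from bench import *
s=get_state();f=grab_frame("wrist");cv2.imwrite("pics/wrist4.png",f["color"][:,:,::-1]);np.savez("pics/wrist4.npz",**f,**s)
print(s["joints"].round(3),s["tool_pos"],s["orientation"],s["force"],s["grip_width"])
W=wcloud(f,s);hsv=cv2.cvtColor(f["color"],cv2.COLOR_RGB2HSV)
m=(hsv[...,0]>90)&(hsv[...,0]<130)&(hsv[...,1]>120)&(W[...,2]>.06)&(W[...,2]<.15)
n,l,st,c=cv2.connectedComponentsWithStats(m.astype(np.uint8));i=1+np.argmax(st[1:,4]);print(st[i],c[i])
w=W[l==i];t=w[w[:,2]>np.percentile(w[:,2],99)-.006];print(len(w),len(t),np.median(t,0),cv2.minEnclosingCircle((t[:,:2]*1000).astype(np.float32)))
cc=W.copy();q=cc[(abs(cc[...,2]-.06)<.004)&(hsv[...,1]<70)&(np.hypot(cc[...,0]-.463,cc[...,1]-.308)<.07)];print(len(q),cv2.minAreaRect((q[:,:2]*1000).astype(np.float32)))
for nm in("scene","side"):
    g=dict(np.load(f"pics/{nm}0.npz"));V=cloud(g);h=cv2.cvtColor(g["color"],cv2.COLOR_RGB2HSV)
    q=V[(abs(V[...,2]-.06)<.004)&(h[...,1]<90)&(np.hypot(V[...,0]-.463,V[...,1]-.308)<.07)];print(nm,len(q),cv2.minAreaRect((q[:,:2]*1000).astype(np.float32)))
    q=V[(abs(V[...,2]-.136)<.004)&(np.hypot(V[...,0]-.463,V[...,1]-.308)<.03)];print(len(q),cv2.minEnclosingCircle((q[:,:2]*1000).astype(np.float32)))
print(wproj(f,s,[[.462,.309,.135]]))
```

```text
[ 4.000e-01  2.280e-01 -2.180e-01  1.126e+00 -1.000e-03  8.480e-01] [0.46200781 0.19511611 0.23655331] [-6.98013072e-01 -3.06177139e+00  2.53498081e-03] [ 0.44810074  0.85431436 -0.33152106] 0.9991681294270833
[467 150  37  38 940] [484.70957447 168.43723404]
940 913 [0.45664022 0.31147434 0.1348872 ] ((457.3837890625, 312.890625), 12.391813278198242)
5908 ((457.9062194824219, 313.2310791015625), (80.99958038330078, 80.99505615234375), 89.87947845458984)
scene 376 ((457.87255859375, 313.6363830566406), (83.73331451416016, 85.72434997558594), 0.028973178938031197)
47 ((457.6097106933594, 313.1443176269531), 12.718778610229492)
side 594 ((458.66009521484375, 310.4660339355469), (79.57367706298828, 87.37651824951172), 0.5310193300247192)
66 ((461.1197509765625, 310.5287780761719), 15.01200008392334)
[[484.06686238 177.6199093 ]]
```

View pics/wrist4.png

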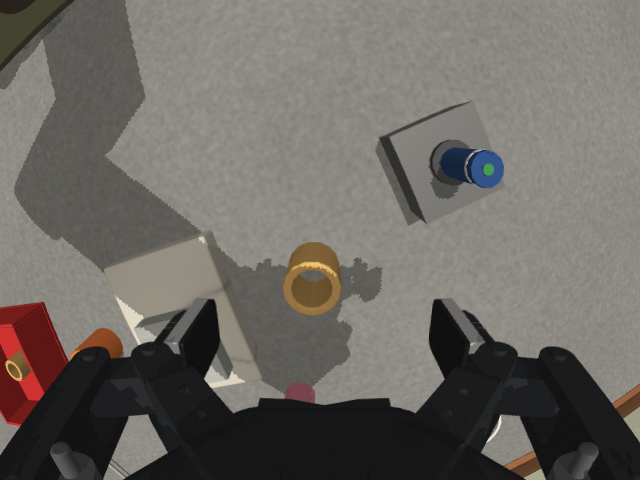

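The probe's green-topped grip is at (485,169), and the estimates put its axis at about (0.458, 0.3125).

Call:
play_rows:
  series:
    - [14, 26, 0, 0, 0, 0]
    - [20, 38, 0, 0, 0, 0]
    - [14, 27, 0, 0, 0, 0]
    - [7, 13, 0, 0, 0, 0]
    - [0, 0, 0, 0, 0, 0]
    - [0, 0, 0, 0, 0, 0]

```text
time_s: 10.5
tool_pos: [0.4579, 0.3121, 0.2371]
orientation: [-0.699, -3.063, 0.002]
force: [0.4, -0.1, 0.2]
grip_width: 0.996
```

Run:
```python
from h import *;from bench import *
s=get_state();f=grab_frame("wrist");cv2.imwrite("pics/wrist5.png",f["color"][:,:,::-1])
print(s["joints"].round(3),s["tool_pos"],s["orientation"],s["force"])
W=wcloud(f,s);hsv=cv2.cvtColor(f["color"],cv2.COLOR_RGB2HSV)
m=(hsv[...,0]>90)&(hsv[...,0]<130)&(hsv[...,1]>120)&(W[...,2]>.06)&(W[...,2]<.15)
n,l,st,c=cv2.connectedComponentsWithStats(m.astype(np.uint8));i=1+np.argmax(st[1:,4]);print(st[i],c[i])
w=W[l==i];t=w[w[:,2]>np.percentile(w[:,2],99)-.006];q=cv2.minEnclosingCircle((t[:,:2]*1000).astype(np.float32));print(q,np.percentile(w[:,2],99))
print(totool(s,np.array([q[0][0]/1000,q[0][1]/1000,.108])-s["tool_pos"]))
```

```text
[ 5.990e-01  3.170e-01 -9.200e-02  1.163e+00 -1.000e-03  1.048e+00] [0.45792157 0.3121485  0.2371459 ] [-6.99010373e-01 -3.06266445e+00  2.36081264e-03] [ 0.36214151 -0.08771486  0.17601626]
[308 229  38  39 996] [326.33032129 248.27911647]
((457.4913024902344, 313.7275695800781), 12.335494041442871) 0.13652471955365897
[  1.1   1.4 129.1]
```

View pics/wrist5.png

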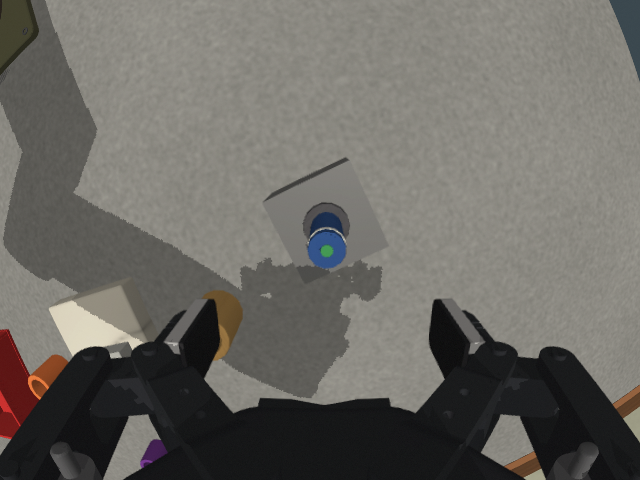

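The probe's top is at (326,250), and the gripper is aligned over it to within about 1.5 mm.

Call:
play_rows:
  series:
    - [1, 1, 20, 0, 0, 0]
    - [0, 0, 30, 0, 0, 0]
    - [0, 0, 30, 0, 0, 0]
    - [0, 0, 25, 0, 0, 0]
    - [0, 0, 15, 0, 0, 0]
    - [0, 0, 9, 0, 0, 0]
    - [0, 0, 0, 0, 0, 0]
    - [0, 0, 0, 0, 0, 0]

```text
time_s: 11.35
tool_pos: [0.458, 0.3146, 0.1091]
orientation: [0.699, 3.062, 0.001]
force: [0.6, -0.1, 0.3]
grip_width: 1.003
```

Call:
play_rows:
  series:
    - [0, 0, 0, 0, 0, 0]
    - [0, 0, 0, 0, 0, 0]
    - [0, 0, 0, 0, 0, 0]
    - [0, 0, 0, 0, 0, 0]
    - [0, 0, 0, 0, 0, 0]
    - [0, 0, 0, 0, 0, 0]
    - [0, 0, 0, 0, 0, 0]
    - [0, 0, 0, 0, 0, 0]
  claw: -1
  grip_force: 60

```text
time_s: 12.15
tool_pos: [0.4576, 0.315, 0.1087]
orientation: [0.697, 3.063, 0.0]
force: [-1.4, -0.8, 5.0]
grip_width: 0.275
```

Call:
play_rows:
  series:
    - [0, 0, -5, 0, 0, 0]
    - [0, 0, -10, 0, 0, 0]
    - [0, 0, -15, 0, 0, 0]
    - [0, 0, -15, 0, 0, 0]
    - [0, 0, -15, 0, 0, 0]
    - [0, 0, -20, 0, 0, 0]
    - [0, 0, -20, 0, 0, 0]
    - [0, 0, -10, 0, 0, 0]

```text
time_s: 12.95
tool_pos: [0.4582, 0.3155, 0.2204]
orientation: [0.697, 3.061, 0.003]
force: [0.7, -0.5, -2.1]
grip_width: 0.278
```

Run:
```python
from h import *;from bench import *
s=get_state();f=grab_frame("wrist");cv2.imwrite("pics/wrist6.png",f["color"][:,:,::-1])
for n in("scene","side"):
    g=grab_frame(n);np.savez(f"pics/{n}6.npz",**g);cv2.imwrite(f"pics/{n}6.png",cv2.resize(g["color"][60:220,150:450] if n=="scene" else g["color"][40:230,100:400],None,fx=2.6,fy=2.6)[:,:,::-1])
print(s["joints"].round(3),s["tool_pos"],s["orientation"],s["force"],s["grip_width"])
```

```text
[ 0.603  0.325 -0.124  1.119  0.     1.051] [0.45818616 0.31549428 0.22039566] [0.6971431  3.06144791 0.00326938] [ 0.7220643  -0.54204349 -2.10045176] 0.2777263449837455
```

View pics/scene6.png

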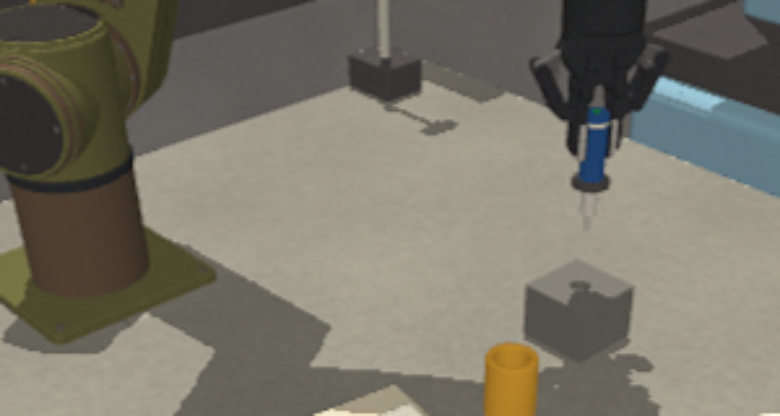

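View pics/side6.png

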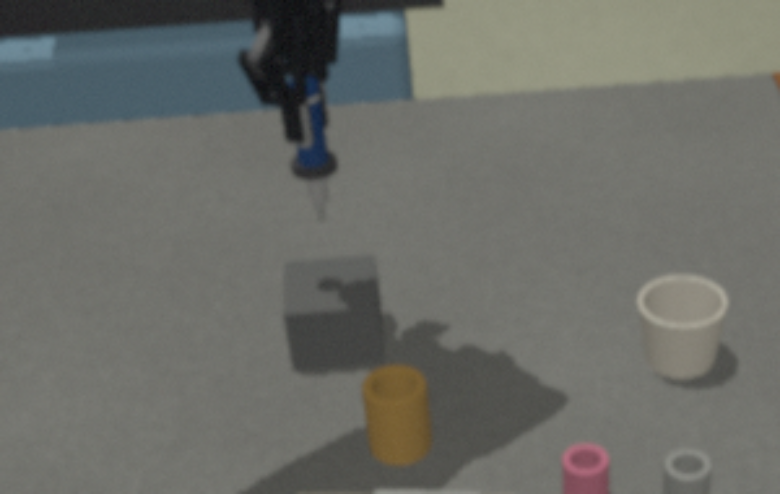

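View pics/wrist6.png

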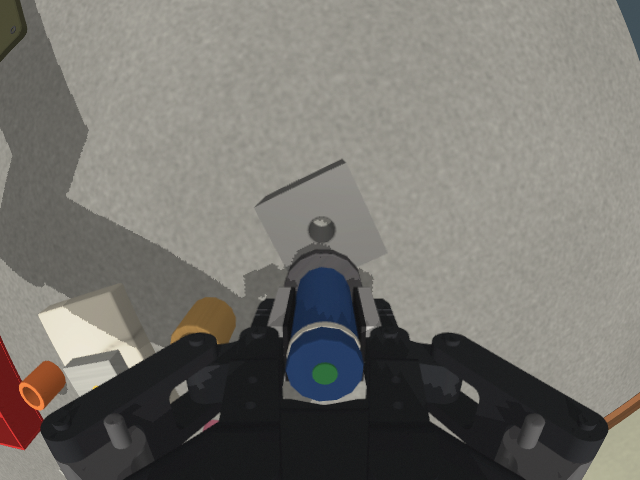

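The probe is gripped, appears upright, and has been drawn clear of the holder (the hole is empty at (321,230)). Next I move it above the spot.

Call:
play_rows:
  series:
    - [-8, -10, 0, 0, 0, 0]
    - [-15, -20, 0, 0, 0, 0]
    - [-22, -30, 0, 0, 0, 0]
    - [-22, -30, 0, 0, 0, 0]
    - [-22, -30, 0, 0, 0, 0]
    - [-22, -30, 0, 0, 0, 0]
    - [-22, -30, 0, 0, 0, 0]
    - [-22, -30, 0, 0, 0, 0]

```text
time_s: 13.9
tool_pos: [0.5052, 0.0561, 0.217]
orientation: [-0.698, -3.061, 0.002]
force: [-0.4, -0.2, -1.6]
grip_width: 0.272
```

Call:
play_rows:
  series:
    - [-18, -22, 0, 0, 0, 0]
    - [-12, -15, 0, 0, 0, 0]
    - [-6, -8, 20, 0, 0, 0]
    - [0, 0, 20, 0, 0, 0]
    - [0, 0, 10, 0, 0, 0]
    - [0, 0, 0, 0, 0, 0]
    - [0, 0, 0, 0, 0, 0]
    - [0, 0, 0, 0, 0, 0]

```text
time_s: 14.7
tool_pos: [0.5198, 0.0026, 0.1691]
orientation: [0.696, 3.062, 0.0]
force: [0.3, -0.6, -1.2]
grip_width: 0.274
```

```bash
cat > look.py <<'E'
from h import *;from bench import *;import sys
k=sys.argv[1]
s=get_state();print(s["time_s"],s["tool_pos"].round(4),s["orientation"].round(4),s["force"].round(2),s["grip_width"])
ims=[]
for n in("scene","side"):
    g=grab_frame(n);np.savez(f"pics/{n}{k}.npz",**g)
    print(n,"tip",[(np.round(b["uv"],1),round(b["conf"],2)) for b in tip_of(n,"probe_tip")],"spot",[(np.round(b["uv"],1),round(b["conf"],2)) for b in tip_of(n,"zero_spot")])
    t=s["tool_pos"]
    print(" expect TCP",proj(g,t).round(1),"tip",proj(g,t-[0,0,.0987]).round(1),"spot",proj(g,[.5197,.0023,.055]).round(1))
    u,v=proj(g,[.52,.002,.11])[0].astype(int)
    ims.append(cv2.resize(g["color"][v-70:v+70,u-50:u+50],(400,560),interpolation=cv2.INTER_CUBIC));print("crop origin",u-50,v-70)
cv2.imwrite(f"pics/look{k}.png",np.hstack(ims)[:,:,::-1])
s=get_state();f=grab_frame("wrist");cv2.imwrite(f"pics/wrist{k}.png",f["color"][:,:,::-1])
E
python3 look.py 7
```

```text
14.7 [0.5198 0.0026 0.1691] [6.964e-01 3.062e+00 4.000e-04] [ 0.32 -0.62 -1.16] 0.2744095052599657
scene tip [] spot [(array([300.9, 228.4]), 0.94)]
 expect TCP [[300.5 186.9]] tip [[301.6 224.2]] spot [[301.6 229.6]]
crop origin 251 139
side tip [] spot [(array([262.3, 242.7]), 0.92)]
 expect TCP [[256.3 195. ]] tip [[260.9 236.4]] spot [[261.5 242.5]]
crop origin 209 150
```

View pics/look7.png

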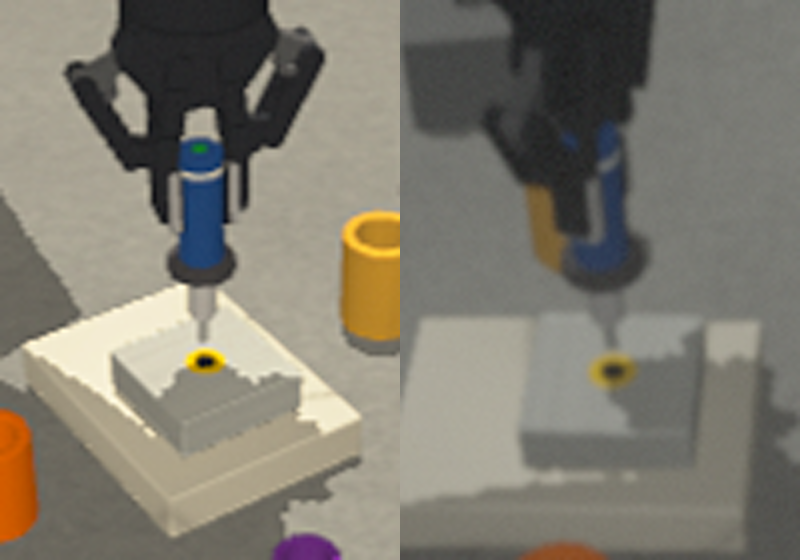

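View pics/wrist7.png

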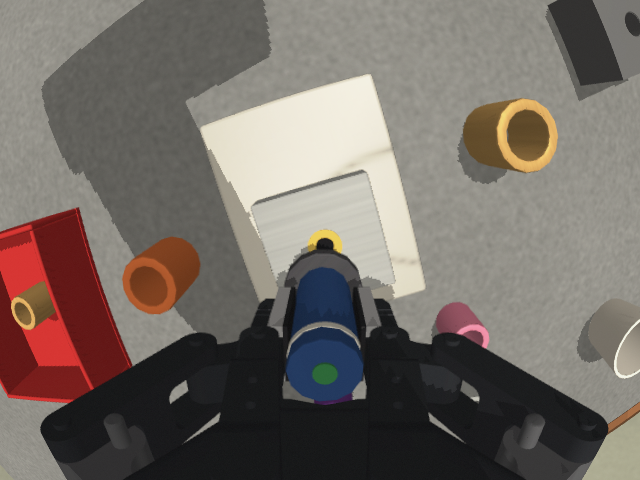

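The tip is over the spot. In the scene view the tip is at about (301.8,224.5) and the spot at (302.2,229.3). In the side view they are at (262.2,235.8) and (262,242.5). Both offsets are within about 1.5 mm, so I lower it slowly.

Call:
play_rows:
  series:
    - [0, 0, 4, 0, 0, 0]
    - [0, 0, 4, 0, 0, 0]
    - [0, 0, 3, 0, 0, 0]
    - [0, 0, 2, 0, 0, 0]
    - [0, 0, 0, 0, 0, 0]
    - [0, 0, 0, 0, 0, 0]

```text
time_s: 15.65
tool_pos: [0.5192, 0.0024, 0.1552]
orientation: [-0.698, -3.063, 0.0]
force: [-0.4, -1.0, -1.9]
grip_width: 0.277
```

Call:
play_rows:
  series:
    - [0, 0, 0, 0, 0, 0]

```text
time_s: 15.75
tool_pos: [0.5194, 0.0024, 0.1554]
orientation: [0.698, 3.063, 0.0]
force: [0.4, 0.7, -1.6]
grip_width: 0.278
```

Call:
play_rows:
  series:
    - [0, 0, 1, 0, 0, 0]
    - [0, 0, 1, 0, 0, 0]
    - [0, 0, 1, 0, 0, 0]
    - [0, 0, 0, 0, 0, 0]
    - [0, 0, 0, 0, 0, 0]

```text
time_s: 16.25
tool_pos: [0.5193, 0.0024, 0.1524]
orientation: [0.698, 3.063, 0.0]
force: [-0.3, -0.3, -0.9]
grip_width: 0.275
```

Call:
play_rows:
  series:
    - [0, 0, 1, 0, 0, 0]
    - [0, 0, 1, 0, 0, 0]
    - [0, 0, 0, 0, 0, 0]
    - [0, 0, 0, 0, 0, 0]

```text
time_s: 16.65
tool_pos: [0.5194, 0.0024, 0.1504]
orientation: [0.697, 3.063, 0.0]
force: [0.7, 0.2, -0.1]
grip_width: 0.277
```

Call:
play_rows:
  series:
    - [0, 0, 0, 0, 0, 0]

```text
time_s: 16.75
tool_pos: [0.5194, 0.0024, 0.1504]
orientation: [0.698, 3.063, 0.0]
force: [0.1, 0.4, 0.3]
grip_width: 0.28
```

```bash
python3 look.py 8
```

```text
16.75 [0.5194 0.0024 0.1504] [6.9760e-01 3.0629e+00 1.0000e-04] [0.1  0.38 0.27] 0.2795522336970484
scene tip [] spot [(array([301.8, 228.6]), 0.55)]
 expect TCP [[300.5 194.3]] tip [[301.6 230.7]] spot [[301.6 229.6]]
crop origin 251 139
side tip [] spot [(array([260.6, 243.8]), 0.94)]
 expect TCP [[257.  203.4]] tip [[261.5 243.8]] spot [[261.5 242.5]]
crop origin 209 150
```

View pics/look8.png

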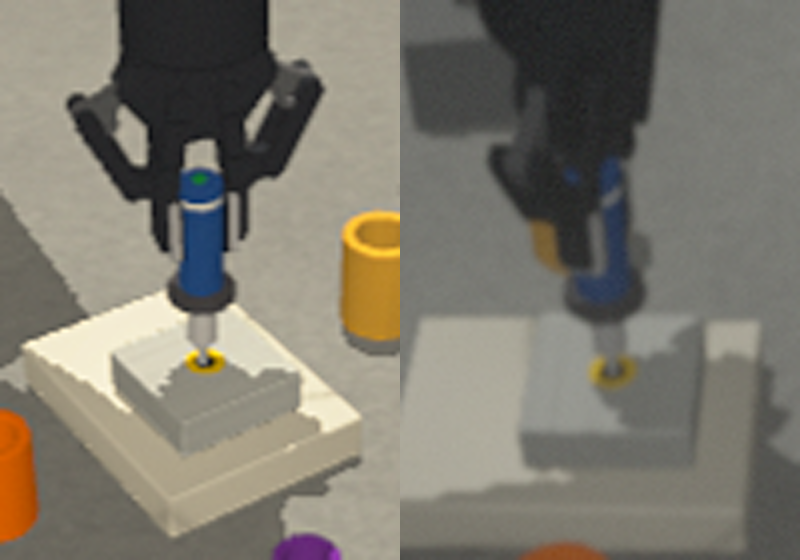

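View pics/wrist8.png

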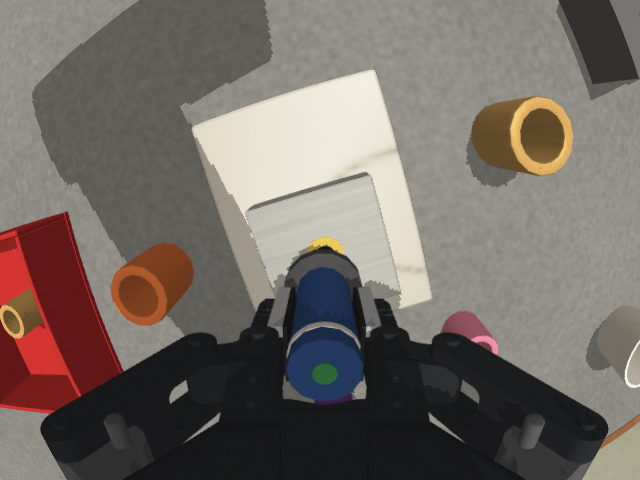

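In both views the tip stands on the black spot: scene crop (203,360) against the ring centre (205,362), and side crop (612,371) against (612,372). I press about 4 mm further.

Call:
play_rows:
  series:
    - [0, 0, 1, 0, 0, 0]
    - [0, 0, 1, 0, 0, 0]
    - [0, 0, 1, 0, 0, 0]
    - [0, 0, 0, 0, 0, 0]
    - [0, 0, 0, 0, 0, 0]

```text
time_s: 17.6
tool_pos: [0.5194, 0.0024, 0.1474]
orientation: [0.697, 3.063, 0.0]
force: [0.1, 0.0, 2.4]
grip_width: 0.278
```

Call:
play_rows:
  series:
    - [0, 0, 1, 0, 0, 0]
    - [0, 0, 0, 0, 0, 0]
    - [0, 0, 0, 0, 0, 0]
    - [0, 0, 0, 0, 0, 0]

```text
time_s: 18.0
tool_pos: [0.5193, 0.0024, 0.1464]
orientation: [0.697, 3.063, 0.0]
force: [-0.4, 0.7, 3.3]
grip_width: 0.275
```

Call:
play_rows:
  series:
    - [0, 0, 0, 0, 0, 0]

```text
time_s: 18.1
tool_pos: [0.5193, 0.0024, 0.1464]
orientation: [0.697, 3.063, 0.0]
force: [-0.7, 0.1, 2.6]
grip_width: 0.275
```

```bash
python3 look.py 9;python3 - <<'E'
from h import *
# probe lean from blue pixels axis
for k in("9",):
  for n in("scene","side"):
    g=dict(np.load(f"pics/{n}{k}.npz"));a=dict(np.load(f"pics/{n}0.npz"))
    for nm,(u,v,w,h) in (dict(good=(372,258,400,290),cup=(430,215,470,262),driver=(220,345,300,405)) if n=="scene" else dict(good=(353,210,377,243),cup=(342,143,382,188),driver=(358,350,458,395))).items():
      d=np.abs(g["color"][v:h,u:w].astype(int)-a["color"][v:h,u:w]);print(n,nm,"mean diff",d.mean().round(2))
E
```

```text
18.1 [0.5193 0.0024 0.1464] [0.6975 3.063  0.    ] [-0.68  0.06  2.63] 0.27516446963022556
scene tip [(array([386.2, 277.8]), 0.52)] spot [(array([301.5, 227.4]), 0.73)]
 expect TCP [[300.5 195.8]] tip [[301.6 232.1]] spot [[301.6 229.6]]
crop origin 251 139
side tip [] spot [(array([261.9, 243.4]), 0.91)]
 expect TCP [[257.1 205.1]] tip [[261.6 245.3]] spot [[261.5 242.5]]
crop origin 209 150
scene good mean diff 6.37
scene cup mean diff 6.75
scene driver mean diff 6.08
side good mean diff 5.4
side cup mean diff 6.02
side driver mean diff 5.51
```

View pics/look9.png

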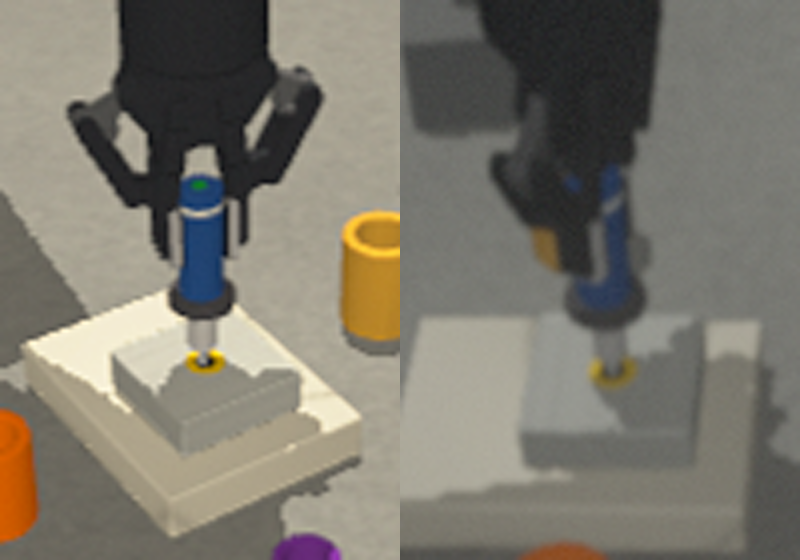

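The tip is still on the spot. The force has risen about 4.5 N above the free-hanging reading, and the tool has travelled about 7 mm since contact, so the spring is about half in.

```bash
python3 -c "
from bench import *
print(finish_job())"
```

```text
the job is handed in; nothing more can be done
None
```

I dropped the small brass sleeve into the red reject box. I then drew the blue probe straight up out of its holder and handed in the job with it held upright, its tip on the black spot, at about 18 s. The hand-in gave no verdict, so everything below is my own checking.

- **Sleeve:** a side picture taken just after release shows it standing free in the box. Later wrist pictures also show it there.
- **Tip position:** the scene and side views both put the tip within about 2 mm of the spot centre.
- **Tilt:** the tool is vertical and the probe looks upright in the pictures. I didn't measure the probe's own angle.
- **Spring:** the push is about 4 to 4.5 N and the tool moved about 7 mm after contact, so the tip is about half in. Both are indirect readings.
- **Steel sleeve, cup and screwdriver:** compared with the start, their picture areas differ only by a uniform, noise-like amount, so I saw no sign they moved. I didn't measure their positions.
- **What disagreed:** the network found the probe tip only once, as a low-confidence (0.52) hit far from it, near the steel sleeve. I ignored it and judged the tip from enlarged pictures and the known geometry. The cameras' positions differed by 1 to 3 mm.

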